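# Scan a board seam for nails with the wand

### The arm

A 6-joint arm with a two-finger parallel gripper is mounted at the origin on a cart in front of the work surface, level with it; the furniture and walls round the work are solid. World frame = base frame: x ahead of the robot, y to its left, z up, the work surface at z = 0. Lengths are in m, angles in rad, forces in N, time in s.
With the tool pointing down it reaches from about 0.35 to 0.875 m from the base axis. Payload 15.5 kg.
Tool frame: the origin (TCP) lies at the very end of the fingers, on their centre line; the grasp point (between the pads) lies 19 mm behind it (arm.grasp_offset is the distance from the TCP to the grasp point, in m); z points along the fingers, y is the line along which they close (so a half turn about z gives the same grasp; the last joint's range is limited). The gripper opens to 85 mm and grips with 20 to 120 N. Pads are 22 mm wide; open, the fingers measure 114 mm over their backs; the gripper's body (76 mm by 85 mm) begins 54 mm behind the grasp point. The pads swing forward as they close: fully open they stand 13 mm farther back than shut.
Start: joints at [-1.339, 0.494, 1.345, -0, 1.302, -0.096], TCP at [0.201, -0.592, 0.231] pointing down, gripper open.
Joint ranges: [-2.91, 2.91], [-0.82, 2.16], [0.22, 2.67], [-1.22, 4.37], [0.12, 2.79], [-3.08, 3.08]. Speed limits (rad/s): [1.89, 1.89, 2.57, 3.01, 3.01, 3.01].

### API

Orientations are given as [roll, pitch, yaw] about the fixed x, y, z axes, in that order (R = Rz(yaw) Ry(pitch) Rx(roll)).
In Python, from station import arm gives the robot as it stands.
- The arm moves only by the shell command python3 -m creep 'ROWS' [FORCE]. ROWS is JSON, a list of rows, each an object of numbers: "tx", "ty", "tz": the shift along the tool's x, y, z as a fraction of full scale; "wx", "wy", "wz": the turn, a rotation vector about the tool's x, y, z as a fraction of full scale; "jaw": the closure, from 0 (fully open) to 1 (shut). A call has exactly 5 rows; each row is the pose to reach, as a shift and turn from the pose commanded when the call began, along the tool's axes at that moment, turning the shorter way round; what a row does not reach only later rows make up. Full scale, the value 1, is 0.1 m for a shift and pi rad for a turn. A row lasts 1/8 s, in which the tool goes at most 62.5 mm and 10.7 degrees, less where a joint would pass 70% of its speed; a pose out of reach is approached as far as the arm can. A call with a number of a shift or a turn outside -1 to 1 is refused whole. A call with a gripper value outside its range is refused whole. The fingers move at their own pace and stop on an object; FORCE is the grip in N (left out, the last holds). Time passes only in rows, so rows that repeat a pose let the fingers close, or fill a call up. It gives the time, the measured TCP pose, the force, the opening and the grip force at its end, in the units of the state.
- arm.observe(): the state, without advancing time (a new reading comes with each control period).
- arm.get_image(name): name is "scene" or "top" or "wrist"; returns the picture (400x640x3 uint8, blue, green, red); there is no depth.
- arm.camera_params(name): a dict with "intrinsics" (3x3 intrinsics, pixels), "k1" (the pictures are not rectified: a ray, as slopes to the right and down, at radius r is drawn at 1 + k1 r^2 times it, then the intrinsics apply), "camera_from_world" (4x4, takes a point from world to camera coordinates). Camera axes: x right, y up, looking along -z (the intrinsics and any distortion apply to the point x, -y, -z); pixel columns grow to the right and rows downward; lengths in m; the calibration is good to about 2 mm. A picture is of the moment at which its call begins: read the wrist's pose just before it. camera_params takes no time and is no camera call; for the wrist camera it gives the pose at the moment of the call.
- arm.finish_job(): hands the job in; it is judged then, once.
The state is a dict: "time_s": time; "q": joint angles; "dq": joint speeds; "joint_torque": joint torques, N m; "ee_pos": TCP position; "ee_rot": TCP orientation; "ft_force": force on the tool from outside, world axes, zero at the start; "ft_torque": the same for the moment, N m; "gripper_width": opening from 0.0 (shut) to 1.0 (fully open); "finger_force": force on a finger pad.
Only numpy, scipy, OpenCV 4.12 (cv2) and the standard library are available. Lean on these libraries where they do the work, as an engineer would, in place of code of your own. Each camera call takes 0.05 s, during which the arm holds its last target. There are 200 camera calls.

### The job

Draw the orange nail-finder wand straight up out of its grey charging stand, lean it over to about 45 degrees with its tip still pointing down, and scan the seam of the two-board panel from the green dot to the red dot: guide the black tip slowly (about 5 cm a second or less) along the seam, about 2 cm above the wood and without touching it. Then, keeping it leaning, raise the tip to about 10 cm above the red dot and finish there with the wand held still in the gripper; do not put it down or let go. Leave the tape measure, sanding block and glue bottle where they are.

Things in the scene. Friction and masses are not known exactly. Their poses are not given: they have to be found in the camera images.
- wand: the loose nail-finder wand, about 110 g, 160 mm long, rigid and straight. Origin at the middle of its tip, z axis along the wand from tip to handle end (points up while it stands in the stand). From the tip: round black probe 14 mm in diameter up to z = 70 mm, steel collar 26 mm in diameter from 70 to 78 mm, orange square handle 24 x 24 mm from 78 to 160 mm, whose flat sides face the wand's x and y axes. It stands tip down with the collar resting on the stand's top
- wand_tip (a point): the tip end of the wand's probe (the wand's origin); same axes as the wand
- wand_grip (a point): centre of the wand's orange square handle, 119 mm from the tip; 41 mm of handle lie on either side of it along the wand. In the stand it is 129 mm above the bench
- stand: grey charging stand, fixed to the bench, 60 x 60 mm and 80 mm high on an 84 x 84 x 8 mm rubber foot; origin at the centre of its underside, z up. The round upright hole in the middle of its top is 19 mm wide and 74 mm deep; 70 mm of the wand's probe stand in it
- panel: panel of two boards (a lighter and a darker one) joined edge to edge, fixed to the bench, 142 mm (x) x 240 mm (y) and 22 mm thick, with low bench dogs at its ends that stay below its top; origin at the centre of its underside, z up, lying flat. The straight seam runs along the panel's y axis in the middle of its top (x = 0, z = 22 mm)
- start_dot: flat round green dot, 18 mm across, on the seam, 80 mm from the panel's middle: where the scan starts (may be at either end). Origin on the panel's top
- end_dot: flat round red dot, 18 mm across, on the seam, 160 mm from the green one: where the scan ends. Origin on the panel's top
- tape_measure: loose red tape measure, 58 x 74 x 28 mm, bystander
- sanding_block: loose brown sanding block, 57 x 96 x 31 mm, bystander
- glue_bottle: loose upright white glue bottle with red nozzle, 34 x 52 x 131 mm, bystander
Mind the look-alikes: they are no part of the job. There is more than one size of the stand; the one meant has the size given above.

How it is judged:
By the outcome, as a careful person would: the job done as asked, in the order asked, and still so for the second after the job is handed in, while the arm keeps its last pose, push and grip.
It also fails if it takes over 58 s, if anything falls off the work surface, if the arm or the gripper's body presses on something with over 40 N, if the wrist force passes 120 N, or if a joint passes its speed limit or range.

## Working session

There is one attempt and no reset: what is moved stays moved. The work goes in short steps, Python scripts to look and compute and a shell command to move; the robot and the scene stay as the last step left them, time stands still between calls to the robot, and variables do not carry over. Pictures are saved under pics/ and viewed, at most 10 in all, crops included, and the job is handed in when it is done.

```bash
ls; mkdir -p pics
python3 - <<'E'
from station import arm
import cv2,numpy as np
for n in("scene","top"):
    cv2.imwrite(f"pics/{n}0.png",arm.get_image(n))
    p=arm.camera_params(n);print(n,np.round(p["intrinsics"],1).tolist(),p["k1"],np.round(p["camera_from_world"],3).tolist())
print(arm.observe())
E
```

```text
pics
scene [[377.6, 0.0, 322.2], [0.0, 377.6, 200.6], [0.0, 0.0, 1.0]] -0.059628509688799486 [[-0.662, -0.749, -0.0, 0.401], [0.341, -0.301, 0.89, -0.253], [-0.667, 0.589, 0.455, -0.944], [0.0, 0.0, 0.0, 1.0]]
top [[448.8, 0.0, 322.7], [0.0, 448.8, 198.5], [0.0, 0.0, 1.0]] -0.08264555046467281 [[0.005, -1.0, -0.011, 0.058], [0.993, 0.004, 0.119, -0.564], [-0.119, -0.012, 0.993, -1.704], [0.0, 0.0, 0.0, 1.0]]
{'time_s': 0.1, 'q': array([-1.33950846e+00,  4.94134927e-01,  1.34606575e+00, -5.91010324e-06,
        1.30252045e+00, -9.55164244e-02]), 'dq': array([ 0.00029601, -0.00200575, -0.00254199,  0.00133831, -0.00102348,
        0.00347994]), 'joint_torque': array([ 8.22771872e-04, -8.83592319e+01, -3.84561825e+01, -1.01590228e-04,
        5.21857248e-03, -1.50335501e-05]), 'ee_pos': array([ 0.20055187, -0.5916011 ,  0.23075242]), 'ee_rot': array([-3.14046879e+00, -1.01952487e-04,  3.26805805e-01]), 'ft_force': array([ 0.32130761,  0.47367367, -0.03798955]), 'ft_torque': array([-0.02547612, -0.02245373, -0.03588413]), 'finger_force': 0.0, 'gripper_width': 0.9964543550661624}
```

View pics/scene0.png

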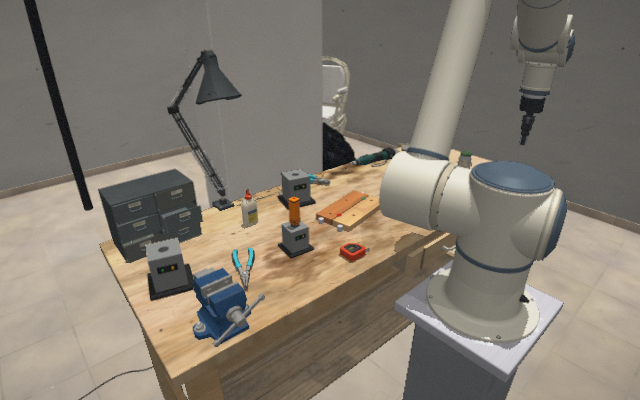

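View pics/top0.png

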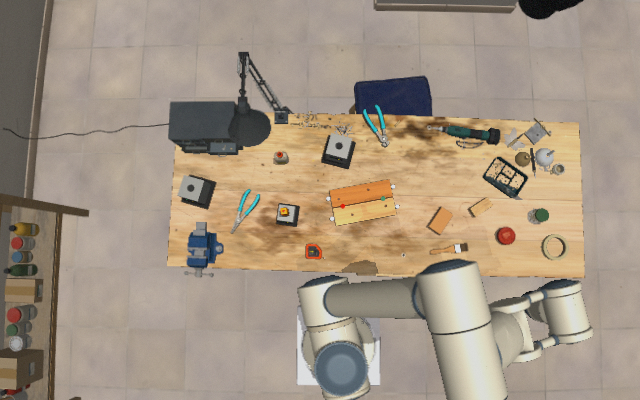

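The scene shows the wand in a stand at about (295,225) and two look-alike stands at (296,187) and (167,268). In the top view:
- **Wand and stand:** (287,212). The larger empty stands are at (338,150) and (197,190).
- **Panel:** (363,202), with the red dot at (342,206) and the green dot at (383,198).
- **Other orange things:** the orange-brown board and the orange block at (440,218), which is not the wand.

The wand I choose is the orange handle at (287,212).

```bash
cat > h.py <<'E'
import cv2,numpy as np
from station import arm
from scipy.spatial.transform import Rotation as Rn
def ray(p,uv):
    K=p["intrinsics"];K=np.array(K);T=np.array(p["camera_from_world"])
    d=(np.array(uv,float)-K[:2,2])/[K[0,0],K[1,1]];s=d.copy()
    for _ in range(20): s=d/(1+p["k1"]*(s@s))
    R=T[:3,:3];return -R.T@T[:3,3],R.T@np.array([s[0],-s[1],-1])
def plane(p,uv,z):
    o,d=ray(p,uv);return o+d*(z-o[2])/d[2]
def proj(p,X):
    K=np.array(p["intrinsics"]);T=np.array(p["camera_from_world"]);c=T[:3,:3]@X+T[:3,3]
    s=np.array([c[0],-c[1]])/-c[2];return K[:2,:2]@(s*(1+p["k1"]*(s@s)))+K[:2,2]
def blobs(im,lo,hi,box,amin=8):
    x0,y0,x1,y1=box;h=cv2.cvtColor(im,cv2.COLOR_BGR2HSV)[y0:y1,x0:x1]
    m=cv2.inRange(h,np.array(lo),np.array(hi));n,l,st,c=cv2.connectedComponentsWithStats(m)
    return [(c[i]+[x0,y0],st[i,4],np.argwhere(l==i)[:,::-1]+[x0,y0]) for i in range(1,n) if st[i,4]>=amin]
E
python3 - <<'E'
from h import *
im=cv2.imread("pics/top0.png");p=arm.camera_params("top")
for nm,lo,hi,box,z in [("red",(0,180,120),(6,255,255),(325,195,360,218),.022),("red2",(172,150,100),(180,255,255),(325,195,360,218),.022),("green",(45,80,50),(85,255,255),(365,185,402,212),.022),("wand",(8,150,120),(28,255,255),(272,198,302,228),.170),("boardor",(5,150,120),(13,200,255),(320,170,402,230),.022)]:
    for c,a,_ in blobs(im,lo,hi,box,5): print(nm,c.round(1),a,plane(p,c,z).round(4))
for nm,uv,z in[("foot",(287,213),.0),("tape",(313,251),.02),("glue",(281,157),.1),("bigstand",(338,150),.1),("block",(440,218),.02)]:print(nm,plane(p,uv,z).round(3))
a=cv2.resize(im[185:240,262:342],None,fx=8,fy=8,interpolation=2)
s=cv2.imread("pics/scene0.png");b=cv2.resize(s[185:265,265:385],None,fx=5,fy=5,interpolation=2)
cv2.imwrite("pics/crop1.png",cv2.resize(np.vstack([cv2.resize(a,(600,400)),b[:400]]),(450,600)))
E
```

```text
red [342.2 205.6] 14 [ 0.537  -0.0154  0.022 ]
green [382.6 198. ] 14 [ 0.5676 -0.1728  0.022 ]
wand [283.6 210.8] 45 [0.5024 0.1981 0.17  ]
boardor [377.1 182.7] 7 [ 0.6279 -0.1522  0.022 ]
boardor [363.3 185.3] 7 [ 0.6174 -0.0978  0.022 ]
boardor [367.7 189.1] 7 [ 0.6023 -0.115   0.022 ]
boardor [388.4 196. ] 8 [ 0.5756 -0.1956  0.022 ]
boardor [375.5 197.9] 10 [ 0.5679 -0.1452  0.022 ]
boardor [355.8 200.7] 13 [ 0.5566 -0.0682  0.022 ]
boardor [364.5 199.7] 12 [ 0.5608 -0.1022  0.022 ]
boardor [345.9 203. ] 15 [ 0.5474 -0.0296  0.022 ]
foot [0.509 0.201 0.   ]
tape [0.361 0.097 0.02 ]
glue [0.713 0.218 0.1  ]
bigstand [0.74  0.003 0.1  ]
block [ 0.49  -0.397  0.02 ]
```

View pics/crop1.png

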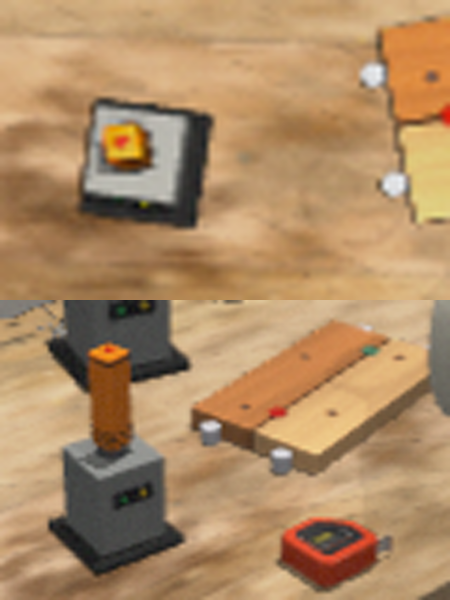

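The crop confirms the orange square handle standing in the smaller stand (60 mm class), with the panel's red dot nearer to it. I'll move toward the wand now, at height.

```bash
python3 -m creep '[{"tx":0.2,"ty":-0.2,"tz":-0.1},{"tx":0.4,"ty":-0.4,"tz":-0.2},{"tx":0.6,"ty":-0.6,"tz":-0.3},{"tx":0.7,"ty":-0.8,"tz":-0.4},{"tx":0.8,"ty":-0.95,"tz":-0.5}]'
python3 -m creep '[{"tx":0.2,"ty":-0.2},{"tx":0.4,"ty":-0.4},{"tx":0.6,"ty":-0.6},{"tx":0.7,"ty":-0.8},{"tx":0.8,"ty":-0.95}]'
python3 -m creep '[{"tx":0.2,"ty":-0.2},{"tx":0.4,"ty":-0.4},{"tx":0.6,"ty":-0.6},{"tx":0.7,"ty":-0.8},{"tx":0.8,"ty":-0.95}]'
python3 -m creep '[{"tx":0.2,"ty":-0.2},{"tx":0.4,"ty":-0.4},{"tx":0.6,"ty":-0.6},{"tx":0.7,"ty":-0.8},{"tx":0.8,"ty":-0.95}]'
python3 -m creep '[{"tx":0.2,"ty":-0.2},{"tx":0.4,"ty":-0.4},{"tx":0.6,"ty":-0.6},{"tx":0.7,"ty":-0.8},{"tx":0.8,"ty":-0.95}]'
python3 -m creep '[{"tx":0.2,"ty":-0.2},{"tx":0.4,"ty":-0.4},{"tx":0.6,"ty":-0.6},{"tx":0.7,"ty":-0.8},{"tx":0.7,"ty":-0.8}]'
python3 - <<'E'
from h import *
p=arm.camera_params("wrist");s=arm.observe();im=arm.get_image("wrist");cv2.imwrite("pics/w1.png",im)
import pickle;pickle.dump(p,open("w1.pkl","wb"))
print(s["time_s"],s["ee_pos"],s["ee_rot"],p["k1"],np.array(p["intrinsics"])[0,0]);T=np.array(p["camera_from_world"]);print(-T[:3,:3].T@T[:3,3],T[:3,:3].round(2))
print(proj(p,np.array([.502,.197,.17])),proj(p,np.array([.537,-.0154,.022])))
E
```

```text
0.1 [ 0.20055187 -0.5916011   0.23075242] [-3.14046879e+00 -1.01952487e-04  3.26805805e-01] -0.05726776475018873 337.986915932115
[ 0.26546455 -0.57073005  0.37396113] [[ 0.32 -0.95 -0.  ]
 [ 0.91  0.31 -0.27]
 [ 0.26  0.09  0.96]]
[23529.36806764 18266.81086943] [  15.93650061 -169.63767885]invalid input at $[0]: expected keys tx, ty, tz, wx, wy, wz, jaw
invalid input at $[0]: expected keys tx, ty, tz, wx, wy, wz, jaw
invalid input at $[0]: expected keys tx, ty, tz, wx, wy, wz, jaw
invalid input at $[0]: expected keys tx, ty, tz, wx, wy, wz, jaw
invalid input at $[0]: expected keys tx, ty, tz, wx, wy, wz, jaw
invalid input at $[0]: expected keys tx, ty, tz, wx, wy, wz, jaw
```

View pics/w1.png

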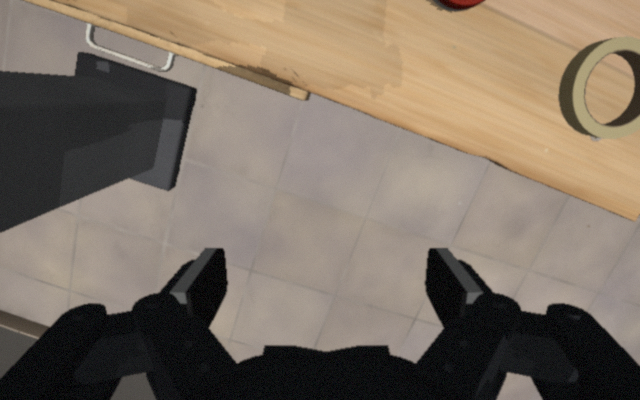

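All the moves were refused because every row needs all seven keys. The wrist picture only shows the floor, the bench edge and the fingers. I'll redo the moves with complete rows.

```bash
python3 -m creep '[{"tx":0.2,"ty":-0.2,"tz":-0.1,"wx":0,"wy":0,"wz":0,"jaw":0},{"tx":0.4,"ty":-0.4,"tz":-0.2,"wx":0,"wy":0,"wz":0,"jaw":0},{"tx":0.6,"ty":-0.6,"tz":-0.3,"wx":0,"wy":0,"wz":0,"jaw":0},{"tx":0.7,"ty":-0.8,"tz":-0.5,"wx":0,"wy":0,"wz":0,"jaw":0},{"tx":0.8,"ty":-0.95,"tz":-0.7,"wx":0,"wy":0,"wz":0,"jaw":0}]' &&
python3 -m creep '[{"tx":0.2,"ty":-0.2,"tz":0,"wx":0,"wy":0,"wz":0,"jaw":0},{"tx":0.4,"ty":-0.4,"tz":0,"wx":0,"wy":0,"wz":0,"jaw":0},{"tx":0.6,"ty":-0.6,"tz":0,"wx":0,"wy":0,"wz":0,"jaw":0},{"tx":0.7,"ty":-0.8,"tz":0,"wx":0,"wy":0,"wz":0,"jaw":0},{"tx":0.8,"ty":-0.95,"tz":0,"wx":0,"wy":0,"wz":0,"jaw":0}]' &&
python3 -m creep '[{"tx":0.2,"ty":-0.2,"tz":0,"wx":0,"wy":0,"wz":0,"jaw":0},{"tx":0.4,"ty":-0.4,"tz":0,"wx":0,"wy":0,"wz":0,"jaw":0},{"tx":0.6,"ty":-0.6,"tz":0,"wx":0,"wy":0,"wz":0,"jaw":0},{"tx":0.7,"ty":-0.8,"tz":0,"wx":0,"wy":0,"wz":0,"jaw":0},{"tx":0.8,"ty":-0.95,"tz":0,"wx":0,"wy":0,"wz":0,"jaw":0}]' &&
python3 -m creep '[{"tx":0.2,"ty":-0.2,"tz":0,"wx":0,"wy":0,"wz":0,"jaw":0},{"tx":0.4,"ty":-0.4,"tz":0,"wx":0,"wy":0,"wz":0,"jaw":0},{"tx":0.6,"ty":-0.6,"tz":0,"wx":0,"wy":0,"wz":0,"jaw":0},{"tx":0.7,"ty":-0.8,"tz":0,"wx":0,"wy":0,"wz":0,"jaw":0},{"tx":0.8,"ty":-0.95,"tz":0,"wx":0,"wy":0,"wz":0,"jaw":0}]' &&
python3 -m creep '[{"tx":0.2,"ty":-0.2,"tz":0,"wx":0,"wy":0,"wz":0,"jaw":0},{"tx":0.4,"ty":-0.4,"tz":0,"wx":0,"wy":0,"wz":0,"jaw":0},{"tx":0.6,"ty":-0.6,"tz":0,"wx":0,"wy":0,"wz":0,"jaw":0},{"tx":0.7,"ty":-0.8,"tz":0,"wx":0,"wy":0,"wz":0,"jaw":0},{"tx":0.8,"ty":-0.95,"tz":0,"wx":0,"wy":0,"wz":0,"jaw":0}]' &&
python3 -m creep '[{"tx":0.2,"ty":-0.2,"tz":0,"wx":0,"wy":0,"wz":0,"jaw":0},{"tx":0.4,"ty":-0.4,"tz":0,"wx":0,"wy":0,"wz":0,"jaw":0},{"tx":0.5,"ty":-0.6,"tz":0,"wx":0,"wy":0,"wz":0,"jaw":0},{"tx":0.5,"ty":-0.7,"tz":0,"wx":0,"wy":0,"wz":0,"jaw":0},{"tx":0.5,"ty":-0.7,"tz":0,"wx":0,"wy":0,"wz":0,"jaw":0}]'
python3 - <<'E'
from h import *
import pickle
p=arm.camera_params("wrist");s=arm.observe();im=arm.get_image("wrist");cv2.imwrite("pics/w2.png",im)
pickle.dump(p,open("w2.pkl","wb"))
print(s["time_s"],s["ee_pos"],s["ee_rot"])
print(proj(p,np.array([.502,.197,.17])),proj(p,np.array([.537,-.0154,.022])))
E
```

```text
time_s: 0.78
ee_pos: [0.2466, -0.4743, 0.3027]
ee_rot: [3.141, -0.0, 0.328]
ft_force: [-0.3, -0.1, 0.7]
gripper_width: 1.003
finger_force: 0.0
time_s: 1.4
ee_pos: [0.2912, -0.3593, 0.3017]
ee_rot: [3.141, 0.0, 0.327]
ft_force: [-0.0, -0.1, -0.1]
gripper_width: 1.003
finger_force: 0.0
time_s: 2.02
ee_pos: [0.3365, -0.2439, 0.3014]
ee_rot: [3.141, -0.0, 0.327]
ft_force: [-0.3, 0.3, -0.5]
gripper_width: 1.002
finger_force: 0.0
time_s: 2.65
ee_pos: [0.3818, -0.1283, 0.3014]
ee_rot: [3.141, -0.0, 0.327]
ft_force: [0.1, -0.9, -0.2]
gripper_width: 1.003
finger_force: 0.0
time_s: 3.28
ee_pos: [0.4271, -0.0126, 0.3014]
ee_rot: [3.141, -0.0, 0.327]
ft_force: [1.1, -0.5, 0.1]
gripper_width: 0.999
finger_force: 0.0
time_s: 3.9
ee_pos: [0.4514, 0.0689, 0.3013]
ee_rot: [3.142, 0.0, 0.328]
ft_force: [0.3, -0.3, 1.0]
gripper_width: 1.002
finger_force: 0.0
3.9 [0.45135694 0.06886405 0.30129237] [3.14151024e+00 2.40585166e-04 3.27558797e-01]
[189.82464175  71.39701164] [413.12601394 110.17907664]
```

View pics/w2.png

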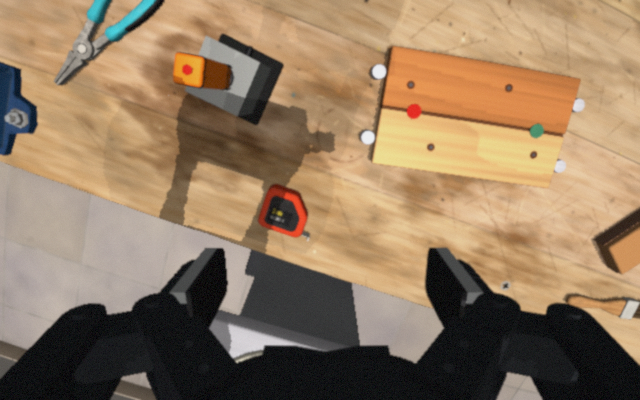

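The wrist view shows the wand's handle top at (189,70) with its side running to (230,75), the tape at (284,210), the red dot at (414,111) and the green dot at (537,130). Next I measure these.

Run:
```python
from h import *
import pickle
p=pickle.load(open("w2.pkl","rb"));im=cv2.imread("pics/w2.png")
hsv=cv2.cvtColor(im,cv2.COLOR_BGR2HSV);print(hsv[60:84:6,170:236:6].tolist())
for nm,lo,hi,b in[("red",(0,190,120),(7,255,255),(400,95,430,125)),("green",(45,80,50),(90,255,255),(520,115,550,145))]:
    for c,a,_ in blobs(im,lo,hi,b,20):print(nm,c.round(1),a,plane(p,c,.022).round(4))
for c,a,q in blobs(im,(8,180,200),(28,255,255),(160,40,240,100),60):
    w=np.array([plane(p,x,.17)[:2] for x in q]);r=cv2.minAreaRect((w*1000).astype(np.float32));print("top",c,a,r)
```

```text
[[[14, 116, 163], [16, 215, 233], [18, 207, 233], [18, 196, 234], [19, 195, 232], [19, 191, 234], [13, 230, 80], [11, 91, 123], [17, 11, 162], [25, 9, 164], [35, 9, 166]], [[14, 136, 137], [17, 213, 233], [13, 210, 228], [2, 205, 229], [19, 191, 234], [17, 198, 234], [13, 219, 92], [13, 250, 106], [14, 255, 104], [13, 231, 107], [0, 7, 71]], [[14, 134, 135], [17, 210, 234], [14, 210, 222], [2, 216, 225], [19, 194, 235], [16, 213, 232], [12, 210, 107], [13, 222, 109], [14, 229, 107], [13, 226, 106], [11, 161, 65]], [[14, 124, 146], [13, 221, 188], [15, 214, 217], [18, 202, 234], [18, 199, 235], [15, 219, 231], [15, 255, 98], [14, 250, 104], [13, 227, 108], [14, 233, 106], [7, 68, 68]]]
red [413.7 110.4] 158 [ 0.5369 -0.0161  0.022 ]
green [536.2 130.4] 117 [ 0.5663 -0.1736  0.022 ]
top [188.70792768  68.51182197] 719 ((502.9318542480469, 198.8811798095703), (22.39906120300293, 22.434667587280273), 7.536169528961182)
```

Wand axis is at about (0.5025, 0.1985), with its handle yaw 7.5°. The dots are confirmed by both views. I'll align above it.

```bash
python3 -m creep '[{"tx":0.2,"ty":-0.25,"tz":0.1,"wx":0,"wy":0,"wz":0.03,"jaw":0},{"tx":0.5,"ty":-0.5,"tz":0.2,"wx":0,"wy":0,"wz":0.0625,"jaw":0},{"tx":0.7,"ty":-0.75,"tz":0.3,"wx":0,"wy":0,"wz":0.0625,"jaw":0},{"tx":0.9,"ty":-1.0,"tz":0.4,"wx":0,"wy":0,"wz":0.0625,"jaw":0},{"tx":0.9,"ty":-1.0,"tz":0.4,"wx":0,"wy":0,"wz":0.0625,"jaw":0}]' &&
python3 -m creep '[{"tx":0,"ty":-0.06,"tz":0.1,"wx":0,"wy":0,"wz":0,"jaw":0},{"tx":0,"ty":-0.06,"tz":0.2,"wx":0,"wy":0,"wz":0,"jaw":0},{"tx":0,"ty":-0.06,"tz":0.2,"wx":0,"wy":0,"wz":0,"jaw":0},{"tx":0,"ty":-0.06,"tz":0.2,"wx":0,"wy":0,"wz":0,"jaw":0},{"tx":0,"ty":-0.06,"tz":0.2,"wx":0,"wy":0,"wz":0,"jaw":0}]'
cat > look.py <<'E'
from h import *
import sys,pickle
p=arm.camera_params("wrist");s=arm.observe();im=arm.get_image("wrist");cv2.imwrite(f"pics/{sys.argv[1]}.png",im)
pickle.dump(p,open(sys.argv[1]+".pkl","wb"))
print(s["time_s"],s["ee_pos"],s["ee_rot"],s["q"].round(3))
E
python3 look.py w3
python3 - <<'E'
from h import *
import pickle
p=pickle.load(open("w3.pkl","rb"));im=cv2.imread("pics/w3.png")
print(proj(p,np.array([.5025,.1985,.17])))
for c,a,q in blobs(im,(8,150,150),(28,255,255),(180,0,460,330),200):
    w=np.array([plane(p,x,.17)[:2] for x in q]);r=cv2.minAreaRect((w*1000).astype(np.float32));print("top",c,a,r)
E
```

```text
time_s: 4.58
ee_pos: [0.5053, 0.1928, 0.2605]
ee_rot: [3.141, 0.001, 0.131]
ft_force: [0.3, -0.8, 1.1]
gripper_width: 1.002
finger_force: 0.0
time_s: 5.2
ee_pos: [0.5044, 0.1981, 0.2416]
ee_rot: [-3.142, -0.001, 0.13]
ft_force: [0.8, -0.2, -0.3]
gripper_width: 1.004
finger_force: 0.0
5.2 [0.50439128 0.1980927  0.24162333] [-3.14156845e+00 -5.81740846e-04  1.30246378e-01] [ 0.264  0.366  1.537 -0.     1.238  1.705]
[323.6253578  206.87722958]
top [322.04278729 205.27506112] 818 ((503.2264709472656, 199.40838623046875), (20.333770751953125, 20.8570613861084), 7.371318817138672)
```

View pics/w3.png

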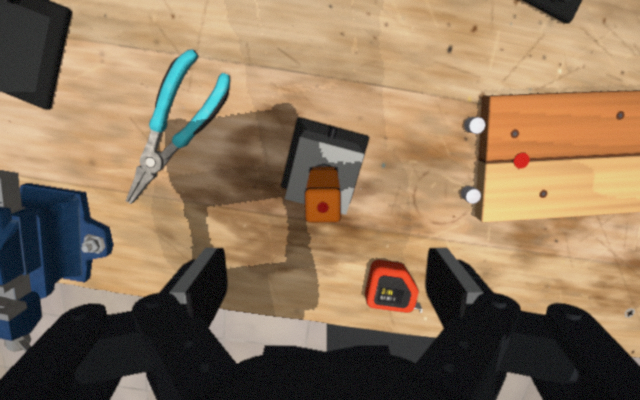

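The handle top is at (322,205), within about 1 mm of the tool centre, and its sides are aligned with the jaws. Descending and gripping.

```bash
python3 -m creep '[{"tx":-0.01,"ty":-0.01,"tz":0.15,"wx":0,"wy":0,"wz":0,"jaw":0},{"tx":-0.01,"ty":-0.01,"tz":0.3,"wx":0,"wy":0,"wz":0,"jaw":0},{"tx":-0.01,"ty":-0.01,"tz":0.45,"wx":0,"wy":0,"wz":0,"jaw":0},{"tx":-0.01,"ty":-0.01,"tz":0.6,"wx":0,"wy":0,"wz":0,"jaw":0},{"tx":-0.01,"ty":-0.01,"tz":0.75,"wx":0,"wy":0,"wz":0,"jaw":0}]' &&
python3 -m creep '[{"tx":0,"ty":0,"tz":0.15,"wx":0,"wy":0,"wz":0,"jaw":0},{"tx":0,"ty":0,"tz":0.3,"wx":0,"wy":0,"wz":0,"jaw":0},{"tx":0,"ty":0,"tz":0.45,"wx":0,"wy":0,"wz":0,"jaw":0},{"tx":0,"ty":0,"tz":0.56,"wx":0,"wy":0,"wz":0,"jaw":0},{"tx":0,"ty":0,"tz":0.56,"wx":0,"wy":0,"wz":0,"jaw":0}]' &&
python3 -m creep '[{"tx":0,"ty":0,"tz":0,"wx":0,"wy":0,"wz":0,"jaw":0.4},{"tx":0,"ty":0,"tz":0,"wx":0,"wy":0,"wz":0,"jaw":0.5},{"tx":0,"ty":0,"tz":0,"wx":0,"wy":0,"wz":0,"jaw":0.6},{"tx":0,"ty":0,"tz":0,"wx":0,"wy":0,"wz":0,"jaw":0.7},{"tx":0,"ty":0,"tz":0,"wx":0,"wy":0,"wz":0,"jaw":0.8}]' 60 && python3 -m creep '[{"tx":0,"ty":0,"tz":0,"wx":0,"wy":0,"wz":0,"jaw":1},{"tx":0,"ty":0,"tz":0,"wx":0,"wy":0,"wz":0,"jaw":1},{"tx":0,"ty":0,"tz":0,"wx":0,"wy":0,"wz":0,"jaw":1},{"tx":0,"ty":0,"tz":0,"wx":0,"wy":0,"wz":0,"jaw":1},{"tx":0,"ty":0,"tz":0,"wx":0,"wy":0,"wz":0,"jaw":1}]' 60
```

```text
time_s: 5.88
ee_pos: [0.5031, 0.199, 0.1651]
ee_rot: [3.142, 0.0, 0.13]
ft_force: [0.1, -0.0, 0.2]
gripper_width: 1.001
finger_force: 0.0
time_s: 6.5
ee_pos: [0.5027, 0.199, 0.1095]
ee_rot: [3.141, 0.001, 0.13]
ft_force: [0.4, 0.2, -0.2]
gripper_width: 1.001
finger_force: 0.0
time_s: 7.12
ee_pos: [0.5033, 0.1991, 0.1106]
ee_rot: [-3.142, -0.001, 0.13]
ft_force: [-0.4, -0.8, 5.4]
gripper_width: 0.274
finger_force: 57.9
time_s: 7.75
ee_pos: [0.5033, 0.1991, 0.1106]
ee_rot: [-3.142, -0.0, 0.13]
ft_force: [-0.6, -0.3, 5.4]
gripper_width: 0.277
finger_force: 57.9
```

```bash
python3 -m creep '[{"tx":0,"ty":0,"tz":-0.1,"wx":0,"wy":0,"wz":0,"jaw":1},{"tx":0,"ty":0,"tz":-0.25,"wx":0,"wy":0,"wz":0,"jaw":1},{"tx":0,"ty":0,"tz":-0.4,"wx":0,"wy":0,"wz":0,"jaw":1},{"tx":0,"ty":0,"tz":-0.55,"wx":0,"wy":0,"wz":0,"jaw":1},{"tx":0,"ty":0,"tz":-0.7,"wx":0,"wy":0,"wz":0,"jaw":1}]' &&
python3 -m creep '[{"tx":0,"ty":0,"tz":-0.15,"wx":0,"wy":0,"wz":0,"jaw":1},{"tx":0,"ty":0,"tz":-0.3,"wx":0,"wy":0,"wz":0,"jaw":1},{"tx":0,"ty":0,"tz":-0.5,"wx":0,"wy":0,"wz":0,"jaw":1},{"tx":0,"ty":0,"tz":-0.7,"wx":0,"wy":0,"wz":0,"jaw":1},{"tx":0,"ty":0,"tz":-0.7,"wx":0,"wy":0,"wz":0,"jaw":1}]'
python3 look.py w4
python3 - <<'E'
from h import *
cv2.imwrite("pics/s4.png",cv2.resize(arm.get_image("scene")[140:290,220:420],None,fx=3,fy=3,interpolation=2))
E
```

```text
time_s: 8.38
ee_pos: [0.5032, 0.1991, 0.1816]
ee_rot: [-3.142, -0.001, 0.13]
ft_force: [-0.8, -0.9, -1.0]
gripper_width: 0.279
finger_force: 58.0
time_s: 9.0
ee_pos: [0.5038, 0.1993, 0.2518]
ee_rot: [-3.141, -0.003, 0.131]
ft_force: [-0.8, 0.7, -1.6]
gripper_width: 0.271
finger_force: 58.1
9.0 [0.50378326 0.19930836 0.25175291] [-3.14123380e+00 -2.63128897e-03  1.30508297e-01] [ 0.266  0.355  1.525 -0.     1.259  1.707]
```

View pics/s4.png

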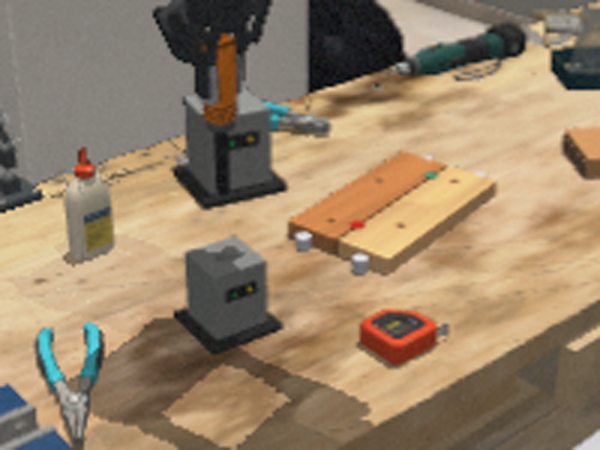

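The wand is out of the stand, at (225,80) in the crop, upright in the gripper, and nothing else has moved. Next I tilt it while carrying it toward the green dot.

```bash
python3 -m creep '[{"tx":0,"ty":0.2,"tz":0,"wx":0.02,"wy":0,"wz":0,"jaw":1},{"tx":0,"ty":0.4,"tz":0,"wx":0.045,"wy":0,"wz":0,"jaw":1},{"tx":0,"ty":0.6,"tz":0,"wx":0.07,"wy":0,"wz":0,"jaw":1},{"tx":0,"ty":0.8,"tz":0,"wx":0.1,"wy":0,"wz":0,"jaw":1},{"tx":0,"ty":1,"tz":0,"wx":0.125,"wy":0,"wz":0,"jaw":1}]' &&
python3 -m creep '[{"tx":0,"ty":0.2,"tz":-0.08,"wx":0.02,"wy":0,"wz":0,"jaw":1},{"tx":0,"ty":0.4,"tz":-0.16,"wx":0.045,"wy":0,"wz":0,"jaw":1},{"tx":0,"ty":0.6,"tz":-0.24,"wx":0.07,"wy":0,"wz":0,"jaw":1},{"tx":0,"ty":0.8,"tz":-0.32,"wx":0.1,"wy":0,"wz":0,"jaw":1},{"tx":0,"ty":0.92,"tz":-0.38,"wx":0.125,"wy":0,"wz":0,"jaw":1}]'
cat > go.py <<'E'
from h import *
import sys
G=np.array([.5665,-.1734,.022]);E=np.array([.537,-.0158,.022])
s=arm.observe();R=Rn.from_euler("xyz",s["ee_rot"]).as_matrix();d=float(sys.argv[2]) if len(sys.argv)>2 else .1006
tip=s["ee_pos"]+d*R[:,2];print(s["time_s"],"tip",tip.round(4),"lean",np.degrees(np.arccos(-R[2,2])).round(1),"q",s["q"].round(2))
for nm,t in[("G+6",G+[0,0,.06]),("G+2",G+[0,0,.02]),("E+2",E+[0,0,.02]),("E+10",E+[0,0,.10])]:
    print(nm,"units",(R.T@(t-tip)*10).round(3),"m",(t-tip).round(4))
E
python3 go.py 0
```

```text
time_s: 9.72
ee_pos: [0.5158, 0.0992, 0.2495]
ee_rot: [-2.746, 0.001, 0.13]
ft_force: [-0.5, 0.1, -2.8]
gripper_width: 0.27
finger_force: 58.4
time_s: 10.35
ee_pos: [0.5289, 0.0001, 0.2492]
ee_rot: [-2.353, 0.001, 0.129]
ft_force: [-1.3, 0.4, -2.3]
gripper_width: 0.275
finger_force: 58.5
10.35 tip [0.5197 0.0709 0.1783] lean 45.2 q [-0.5   0.55  1.48  0.61  1.63  0.81]
G+6 units [ 0.151  2.433 -1.083] m [ 0.0468 -0.2443 -0.0963]
G+2 units [ 0.152  2.716 -0.801] m [ 0.0468 -0.2443 -0.1363]
E+2 units [0.062 1.588 0.334] m [ 0.0173 -0.0867 -0.1363]
E+10 units [ 0.061  1.021 -0.229] m [ 0.0173 -0.0867 -0.0563]
```

```bash
python3 -m creep '[{"tx":0.01,"ty":0.16,"tz":-0.07,"wx":0,"wy":0,"wz":0,"jaw":1},{"tx":0.02,"ty":0.32,"tz":-0.14,"wx":0,"wy":0,"wz":0,"jaw":1},{"tx":0.03,"ty":0.48,"tz":-0.21,"wx":0,"wy":0,"wz":0,"jaw":1},{"tx":0.04,"ty":0.64,"tz":-0.28,"wx":0,"wy":0,"wz":0,"jaw":1},{"tx":0.05,"ty":0.81,"tz":-0.36,"wx":0,"wy":0,"wz":0,"jaw":1}]' &&
python3 -m creep '[{"tx":0.01,"ty":0.16,"tz":-0.07,"wx":0,"wy":0,"wz":0,"jaw":1},{"tx":0.02,"ty":0.32,"tz":-0.14,"wx":0,"wy":0,"wz":0,"jaw":1},{"tx":0.03,"ty":0.48,"tz":-0.21,"wx":0,"wy":0,"wz":0,"jaw":1},{"tx":0.04,"ty":0.64,"tz":-0.28,"wx":0,"wy":0,"wz":0,"jaw":1},{"tx":0.05,"ty":0.81,"tz":-0.36,"wx":0,"wy":0,"wz":0,"jaw":1}]' &&
python3 -m creep '[{"tx":0.01,"ty":0.2,"tz":-0.1,"wx":0,"wy":0,"wz":0,"jaw":1},{"tx":0.03,"ty":0.4,"tz":-0.2,"wx":0,"wy":0,"wz":0,"jaw":1},{"tx":0.05,"ty":0.6,"tz":-0.3,"wx":0,"wy":0,"wz":0,"jaw":1},{"tx":0.05,"ty":0.8,"tz":-0.36,"wx":0,"wy":0,"wz":0,"jaw":1},{"tx":0.05,"ty":0.8,"tz":-0.36,"wx":0,"wy":0,"wz":0,"jaw":1}]'
python3 go.py 0; python3 look.py w5
python3 - <<'E'
from h import *
import pickle
s=arm.observe();R=Rn.from_euler("xyz",s["ee_rot"]).as_matrix();tip=s["ee_pos"]+.1006*R[:,2]
ps=arm.camera_params("scene");sc=arm.get_image("scene");u=proj(ps,tip).round().astype(int);w=proj(pickle.load(open("w5.pkl","rb")),tip).round().astype(int)
print("tip px scene",u,"wrist",w)
a=cv2.resize(sc[u[1]-40:u[1]+40,u[0]-60:u[0]+60],(600,400),interpolation=cv2.INTER_CUBIC)
b=cv2.imread("pics/w5.png")
cv2.imwrite("pics/c5.png",cv2.resize(np.vstack([a,cv2.resize(b,(600,375))]),(460,594)))
E
```

```text
time_s: 10.98
ee_pos: [0.545, -0.081, 0.2181]
ee_rot: [-2.357, -0.0, 0.131]
ft_force: [0.1, 0.6, -1.4]
gripper_width: 0.271
finger_force: 58.5
time_s: 11.6
ee_pos: [0.5607, -0.1626, 0.1861]
ee_rot: [-2.356, -0.0, 0.131]
ft_force: [0.2, 0.4, -1.1]
gripper_width: 0.276
finger_force: 58.5
time_s: 12.22
ee_pos: [0.5759, -0.2434, 0.1542]
ee_rot: [-2.355, 0.001, 0.129]
ft_force: [-0.1, 1.6, -1.4]
gripper_width: 0.274
finger_force: 58.6
12.225 tip [ 0.5667 -0.1728  0.0831] lean 45.0 q [-0.75  0.87  1.08  0.49  1.82  0.66]
G+6 units [-0.002  0.012  0.003] m [-0.0002 -0.0006 -0.0011]
G+2 units [-0.002  0.295  0.286] m [-0.0002 -0.0006 -0.0411]
E+2 units [-0.091 -0.836  1.419] m [-0.0297  0.157  -0.0411]
E+10 units [-0.092 -1.402  0.854] m [-0.0297  0.157   0.0389]
12.225 [ 0.57589267 -0.24336919  0.15415316] [-2.35544423e+00  8.43638928e-04  1.29349027e-01] [-0.745  0.87   1.076  0.487  1.82   0.664]
tip px scene [364 183] wrist [324 193]
```

View pics/c5.png

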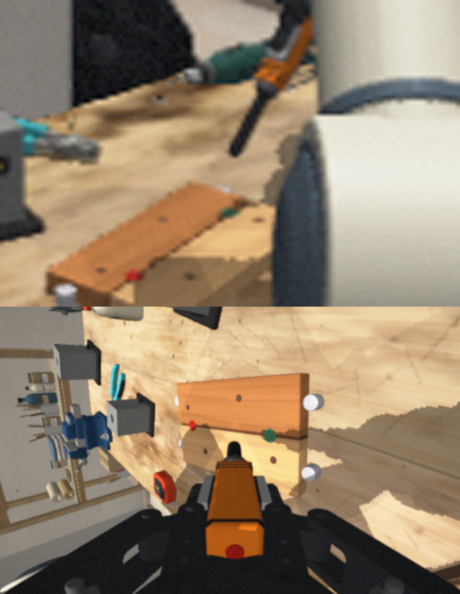

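The tip is seen at (235,153) in the scene crop and (234,443) in the wrist crop, where I predicted it, so the grip has not slipped. I'll lower it to 2 cm above the green dot.

```bash
python3 -m creep '[{"tx":0,"ty":0.03,"tz":0.03,"wx":0,"wy":0,"wz":0,"jaw":1},{"tx":0,"ty":0.06,"tz":0.06,"wx":0,"wy":0,"wz":0,"jaw":1},{"tx":0,"ty":0.09,"tz":0.09,"wx":0,"wy":0,"wz":0,"jaw":1},{"tx":0,"ty":0.12,"tz":0.12,"wx":0,"wy":0,"wz":0,"jaw":1},{"tx":0,"ty":0.15,"tz":0.15,"wx":0,"wy":0,"wz":0,"jaw":1}]' &&
python3 -m creep '[{"tx":0,"ty":0.03,"tz":0.03,"wx":0,"wy":0,"wz":0,"jaw":1},{"tx":0,"ty":0.06,"tz":0.06,"wx":0,"wy":0,"wz":0,"jaw":1},{"tx":0,"ty":0.09,"tz":0.09,"wx":0,"wy":0,"wz":0,"jaw":1},{"tx":0,"ty":0.12,"tz":0.12,"wx":0,"wy":0,"wz":0,"jaw":1},{"tx":0,"ty":0.145,"tz":0.135,"wx":0,"wy":0,"wz":0,"jaw":1}]' &&
python3 -m creep '[{"tx":0,"ty":0,"tz":0,"wx":0,"wy":0,"wz":0,"jaw":1},{"tx":0,"ty":0,"tz":0,"wx":0,"wy":0,"wz":0,"jaw":1},{"tx":0,"ty":0,"tz":0,"wx":0,"wy":0,"wz":0,"jaw":1},{"tx":0,"ty":0,"tz":0,"wx":0,"wy":0,"wz":0,"jaw":1},{"tx":0,"ty":0,"tz":0,"wx":0,"wy":0,"wz":0,"jaw":1}]' | tail -1
python3 go.py 0; python3 look.py w6
python3 - <<'E'
from h import *
import pickle
p=pickle.load(open("w6.pkl","rb"));im=cv2.imread("pics/w6.png")
s=arm.observe();R=Rn.from_euler("xyz",s["ee_rot"]).as_matrix()
w=proj(p,s["ee_pos"]+.1006*R[:,2]);print("pred",w)
for nm,lo,hi in[("red",(0,190,120),(7,255,255)),("green",(45,80,40),(90,255,255))]:
    for c,a,_ in blobs(im,lo,hi,(200,100,450,220),20):print(nm,c.round(1),a,plane(p,c,.022).round(4))
x,y=w.round().astype(int);cv2.imwrite("pics/c6.png",cv2.resize(im[y-50:y+50,x-80:x+80],None,fx=4,fy=4,interpolation=2))
E
```

```text
time_s: 12.95
ee_pos: [0.5761, -0.2421, 0.1339]
ee_rot: [-2.356, 0.0, 0.13]
ft_force: [-1.0, 0.2, -1.3]
gripper_width: 0.274
finger_force: 58.6
time_s: 13.58
ee_pos: [0.5762, -0.2428, 0.1141]
ee_rot: [-2.356, 0.0, 0.131]
ft_force: [0.5, -0.6, -1.9]
gripper_width: 0.275
finger_force: 58.6
finger_force: 58.6
14.2 tip [ 0.567  -0.1724  0.0433] lean 45.0 q [-0.74  0.91  1.1   0.48  1.76  0.63]
G+6 units [-0.006 -0.267 -0.28 ] m [-0.0005 -0.001   0.0387]
G+2 units [-0.006  0.016  0.002] m [-0.0005 -0.001  -0.0013]
E+2 units [-0.094 -1.116  1.134] m [-0.03    0.1566 -0.0013]
E+10 units [-0.094 -1.682  0.569] m [-0.03    0.1566  0.0787]
14.2 [ 0.576227   -0.24289113  0.1144539 ] [-2.35624070e+00 -3.60455624e-05  1.30428333e-01] [-0.744  0.913  1.096  0.48   1.763  0.633]
pred [325.72958651 192.77242677]
red [238.4 169.8] 86 [ 0.5371 -0.0138  0.022 ]
green [344.7 188. ] 236 [ 0.5666 -0.1723  0.022 ]
```

View pics/c6.png

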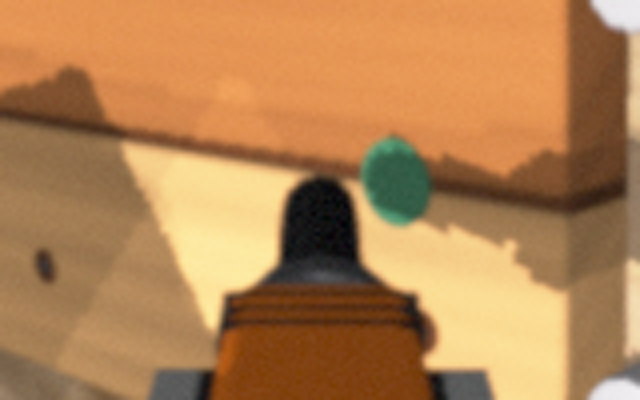

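The tip is right over the green dot: the centre-of-tip prediction sits at (320,200) in the crop, parallax separates it from the dot, and the remeasured dot agrees within 1 mm. Scanning at about 3.2 cm/s.

```bash
python3 -m creep '[{"tx":-0.002,"ty":-0.028,"tz":0.028,"wx":0,"wy":0,"wz":0,"jaw":1},{"tx":-0.005,"ty":-0.056,"tz":0.057,"wx":0,"wy":0,"wz":0,"jaw":1},{"tx":-0.007,"ty":-0.085,"tz":0.085,"wx":0,"wy":0,"wz":0,"jaw":1},{"tx":-0.01,"ty":-0.113,"tz":0.114,"wx":0,"wy":0,"wz":0,"jaw":1},{"tx":-0.012,"ty":-0.141,"tz":0.142,"wx":0,"wy":0,"wz":0,"jaw":1}]' &&
python3 -m creep '[{"tx":-0.002,"ty":-0.028,"tz":0.028,"wx":0,"wy":0,"wz":0,"jaw":1},{"tx":-0.005,"ty":-0.056,"tz":0.057,"wx":0,"wy":0,"wz":0,"jaw":1},{"tx":-0.007,"ty":-0.085,"tz":0.085,"wx":0,"wy":0,"wz":0,"jaw":1},{"tx":-0.01,"ty":-0.113,"tz":0.114,"wx":0,"wy":0,"wz":0,"jaw":1},{"tx":-0.012,"ty":-0.141,"tz":0.142,"wx":0,"wy":0,"wz":0,"jaw":1}]' &&
python3 -m creep '[{"tx":-0.002,"ty":-0.028,"tz":0.028,"wx":0,"wy":0,"wz":0,"jaw":1},{"tx":-0.005,"ty":-0.056,"tz":0.057,"wx":0,"wy":0,"wz":0,"jaw":1},{"tx":-0.007,"ty":-0.085,"tz":0.085,"wx":0,"wy":0,"wz":0,"jaw":1},{"tx":-0.01,"ty":-0.113,"tz":0.114,"wx":0,"wy":0,"wz":0,"jaw":1},{"tx":-0.012,"ty":-0.141,"tz":0.142,"wx":0,"wy":0,"wz":0,"jaw":1}]' &&
python3 -m creep '[{"tx":-0.002,"ty":-0.028,"tz":0.028,"wx":0,"wy":0,"wz":0,"jaw":1},{"tx":-0.005,"ty":-0.056,"tz":0.057,"wx":0,"wy":0,"wz":0,"jaw":1},{"tx":-0.007,"ty":-0.085,"tz":0.085,"wx":0,"wy":0,"wz":0,"jaw":1},{"tx":-0.01,"ty":-0.113,"tz":0.114,"wx":0,"wy":0,"wz":0,"jaw":1},{"tx":-0.012,"ty":-0.141,"tz":0.142,"wx":0,"wy":0,"wz":0,"jaw":1}]'
python3 go.py 0
```

```text
time_s: 14.88
ee_pos: [0.5724, -0.2229, 0.1144]
ee_rot: [-2.356, -0.0, 0.131]
ft_force: [-0.4, 0.0, -1.8]
gripper_width: 0.276
finger_force: 58.6
time_s: 15.5
ee_pos: [0.5686, -0.2032, 0.1143]
ee_rot: [-2.356, -0.0, 0.13]
ft_force: [-0.0, -0.1, -1.2]
gripper_width: 0.274
finger_force: 58.6
time_s: 16.12
ee_pos: [0.5648, -0.1836, 0.1142]
ee_rot: [-2.356, -0.0, 0.13]
ft_force: [0.1, 0.5, -1.1]
gripper_width: 0.274
finger_force: 58.6
time_s: 16.75
ee_pos: [0.561, -0.1639, 0.1141]
ee_rot: [-2.356, -0.0, 0.13]
ft_force: [-0.3, 0.2, -1.9]
gripper_width: 0.272
finger_force: 58.6
16.75 tip [ 0.5517 -0.0934  0.043 ] lean 45.0 q [-0.68  0.84  1.28  0.51  1.63  0.63]
G+6 units [ 0.042  0.299 -0.85 ] m [ 0.0148 -0.08    0.039 ]
G+2 units [ 0.042  0.582 -0.568] m [ 0.0148 -0.08   -0.001 ]
E+2 units [-0.045 -0.55   0.564] m [-0.0147  0.0776 -0.001 ]
E+10 units [-4.500e-02 -1.116e+00 -1.000e-03] m [-0.0147  0.0776  0.079 ]
```

```bash
python3 -m creep '[{"tx":-0.002,"ty":-0.028,"tz":0.028,"wx":0,"wy":0,"wz":0,"jaw":1},{"tx":-0.005,"ty":-0.056,"tz":0.057,"wx":0,"wy":0,"wz":0,"jaw":1},{"tx":-0.007,"ty":-0.085,"tz":0.085,"wx":0,"wy":0,"wz":0,"jaw":1},{"tx":-0.01,"ty":-0.113,"tz":0.114,"wx":0,"wy":0,"wz":0,"jaw":1},{"tx":-0.012,"ty":-0.141,"tz":0.142,"wx":0,"wy":0,"wz":0,"jaw":1}]' &&
python3 -m creep '[{"tx":-0.002,"ty":-0.028,"tz":0.028,"wx":0,"wy":0,"wz":0,"jaw":1},{"tx":-0.005,"ty":-0.056,"tz":0.057,"wx":0,"wy":0,"wz":0,"jaw":1},{"tx":-0.007,"ty":-0.085,"tz":0.085,"wx":0,"wy":0,"wz":0,"jaw":1},{"tx":-0.01,"ty":-0.113,"tz":0.114,"wx":0,"wy":0,"wz":0,"jaw":1},{"tx":-0.012,"ty":-0.141,"tz":0.142,"wx":0,"wy":0,"wz":0,"jaw":1}]' &&
python3 -m creep '[{"tx":-0.002,"ty":-0.028,"tz":0.028,"wx":0,"wy":0,"wz":0,"jaw":1},{"tx":-0.005,"ty":-0.056,"tz":0.057,"wx":0,"wy":0,"wz":0,"jaw":1},{"tx":-0.007,"ty":-0.085,"tz":0.085,"wx":0,"wy":0,"wz":0,"jaw":1},{"tx":-0.01,"ty":-0.113,"tz":0.114,"wx":0,"wy":0,"wz":0,"jaw":1},{"tx":-0.012,"ty":-0.141,"tz":0.142,"wx":0,"wy":0,"wz":0,"jaw":1}]' &&
python3 -m creep '[{"tx":-0.002,"ty":-0.028,"tz":0.028,"wx":0,"wy":0,"wz":0,"jaw":1},{"tx":-0.005,"ty":-0.056,"tz":0.057,"wx":0,"wy":0,"wz":0,"jaw":1},{"tx":-0.007,"ty":-0.085,"tz":0.085,"wx":0,"wy":0,"wz":0,"jaw":1},{"tx":-0.01,"ty":-0.113,"tz":0.114,"wx":0,"wy":0,"wz":0,"jaw":1},{"tx":-0.01,"ty":-0.135,"tz":0.14,"wx":0,"wy":0,"wz":0,"jaw":1}]' &&
python3 -m creep '[{"tx":0,"ty":0,"tz":0,"wx":0,"wy":0,"wz":0,"jaw":1},{"tx":0,"ty":0,"tz":0,"wx":0,"wy":0,"wz":0,"jaw":1},{"tx":0,"ty":0,"tz":0,"wx":0,"wy":0,"wz":0,"jaw":1},{"tx":0,"ty":0,"tz":0,"wx":0,"wy":0,"wz":0,"jaw":1},{"tx":0,"ty":0,"tz":0,"wx":0,"wy":0,"wz":0,"jaw":1}]' | tail -1
python3 go.py 0; python3 look.py w7
python3 - <<'E'
from h import *
import pickle
p=pickle.load(open("w7.pkl","rb"));im=cv2.imread("pics/w7.png")
for nm,lo,hi in[("red",(0,190,120),(7,255,255)),("green",(45,80,40),(90,255,255))]:
    for c,a,_ in blobs(im,lo,hi,(260,130,600,260),20):print(nm,c.round(1),a,plane(p,c,.022).round(4))
E
```

```text
time_s: 17.38
ee_pos: [0.5572, -0.1442, 0.1141]
ee_rot: [-2.356, -0.0, 0.13]
ft_force: [0.2, 0.2, -0.7]
gripper_width: 0.276
finger_force: 58.6
time_s: 18.0
ee_pos: [0.5534, -0.1245, 0.114]
ee_rot: [-2.356, 0.0, 0.131]
ft_force: [-0.1, -0.3, -1.7]
gripper_width: 0.278
finger_force: 58.6
time_s: 18.62
ee_pos: [0.5496, -0.1048, 0.1139]
ee_rot: [-2.356, -0.0, 0.13]
ft_force: [-0.5, -0.9, -1.4]
gripper_width: 0.273
finger_force: 58.6
time_s: 19.25
ee_pos: [0.5461, -0.0857, 0.1136]
ee_rot: [-2.356, -0.0, 0.13]
ft_force: [0.4, 0.9, -1.5]
gripper_width: 0.273
finger_force: 58.6
finger_force: 58.6
19.875 tip [ 0.5369 -0.0154  0.0424] lean 45.0 q [-0.6   0.79  1.43  0.56  1.52  0.64]
G+6 units [ 0.088  0.855 -1.414] m [ 0.0296 -0.158   0.0396]
G+2 units [ 0.088  1.138 -1.132] m [ 0.0296 -0.158  -0.0004]
E+2 units [0.    0.006 0.   ] m [ 0.0001 -0.0004 -0.0004]
E+10 units [ 0.    -0.56  -0.565] m [ 0.0001 -0.0004  0.0796]
19.875 [ 0.54615215 -0.08598259  0.11355653] [-2.35617237e+00 -1.62729780e-05  1.30361420e-01] [-0.598  0.788  1.433  0.557  1.517  0.637]
red [343.5 187.6] 273 [ 0.5369 -0.0149  0.022 ]
green [586.7 229.8] 839 [ 0.5659 -0.1714  0.022 ]
```

The tip is over the red dot. Now I raise it 8 cm, still leaning, and hold.

```bash
python3 -m creep '[{"tx":0,"ty":-0.04,"tz":-0.04,"wx":0,"wy":0,"wz":0,"jaw":1},{"tx":0,"ty":-0.08,"tz":-0.08,"wx":0,"wy":0,"wz":0,"jaw":1},{"tx":0,"ty":-0.14,"tz":-0.14,"wx":0,"wy":0,"wz":0,"jaw":1},{"tx":0,"ty":-0.21,"tz":-0.21,"wx":0,"wy":0,"wz":0,"jaw":1},{"tx":0,"ty":-0.28,"tz":-0.28,"wx":0,"wy":0,"wz":0,"jaw":1}]' &&
python3 -m creep '[{"tx":0,"ty":-0.07,"tz":-0.07,"wx":0,"wy":0,"wz":0,"jaw":1},{"tx":0,"ty":-0.14,"tz":-0.14,"wx":0,"wy":0,"wz":0,"jaw":1},{"tx":0,"ty":-0.21,"tz":-0.21,"wx":0,"wy":0,"wz":0,"jaw":1},{"tx":0,"ty":-0.25,"tz":-0.25,"wx":0,"wy":0,"wz":0,"jaw":1},{"tx":0,"ty":-0.28,"tz":-0.285,"wx":0,"wy":0,"wz":0,"jaw":1}]' &&
python3 -m creep '[{"tx":0,"ty":0,"tz":0,"wx":0,"wy":0,"wz":0,"jaw":1},{"tx":0,"ty":0,"tz":0,"wx":0,"wy":0,"wz":0,"jaw":1},{"tx":0,"ty":0,"tz":0,"wx":0,"wy":0,"wz":0,"jaw":1},{"tx":0,"ty":0,"tz":0,"wx":0,"wy":0,"wz":0,"jaw":1},{"tx":0,"ty":0,"tz":0,"wx":0,"wy":0,"wz":0,"jaw":1}]' &&
python3 -m creep '[{"tx":0,"ty":0,"tz":0,"wx":0,"wy":0,"wz":0,"jaw":1},{"tx":0,"ty":0,"tz":0,"wx":0,"wy":0,"wz":0,"jaw":1},{"tx":0,"ty":0,"tz":0,"wx":0,"wy":0,"wz":0,"jaw":1},{"tx":0,"ty":0,"tz":0,"wx":0,"wy":0,"wz":0,"jaw":1},{"tx":0,"ty":0,"tz":0,"wx":0,"wy":0,"wz":0,"jaw":1}]'
python3 go.py 0
python3 - <<'E'
from h import *
cv2.imwrite("pics/s8.png",cv2.resize(arm.get_image("scene")[140:290,220:420],None,fx=3,fy=3,interpolation=2))
E
```

```text
time_s: 20.55
ee_pos: [0.5462, -0.086, 0.154]
ee_rot: [-2.356, -0.0, 0.13]
ft_force: [0.5, 0.3, -1.8]
gripper_width: 0.273
finger_force: 58.6
time_s: 21.18
ee_pos: [0.5462, -0.0863, 0.1934]
ee_rot: [-2.356, 0.0, 0.13]
ft_force: [-0.2, 0.4, -0.7]
gripper_width: 0.275
finger_force: 58.6
time_s: 21.8
ee_pos: [0.5462, -0.0863, 0.193]
ee_rot: [-2.356, 0.0, 0.13]
ft_force: [0.2, 0.5, -1.6]
gripper_width: 0.273
finger_force: 58.6
time_s: 22.42
ee_pos: [0.5462, -0.0863, 0.1931]
ee_rot: [-2.356, -0.0, 0.13]
ft_force: [0.5, -0.5, -1.5]
gripper_width: 0.273
finger_force: 58.6
22.425 tip [ 0.5369 -0.0157  0.122 ] lean 45.0 q [-0.6   0.69  1.39  0.56  1.64  0.71]
G+6 units [ 0.088  1.415 -0.85 ] m [ 0.0296 -0.1577 -0.04  ]
G+2 units [ 0.088  1.698 -0.567] m [ 0.0296 -0.1577 -0.08  ]
E+2 units [0.001 0.566 0.565] m [ 0.0001 -0.0001 -0.08  ]
E+10 units [ 0.001  0.001 -0.   ] m [ 0.0001 -0.0001 -0.    ]
```

View pics/s8.png

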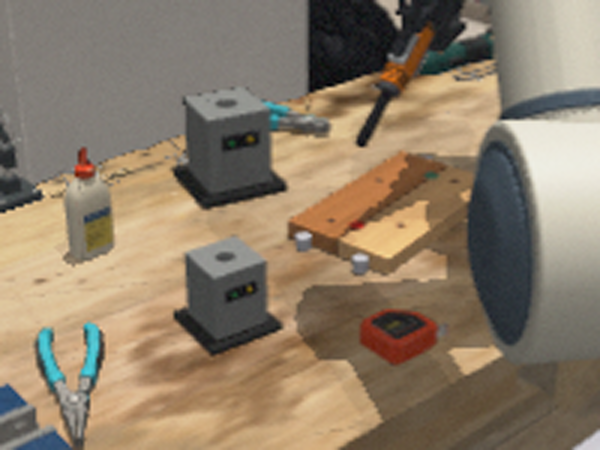

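The wand is held leaning with its tip at (362,143), above the red dot at (358,225). The tape measure and glue bottle haven't moved.

```bash
python3 -c "
from station import arm;print(arm.finish_job())"
```

```text
the job is handed in; nothing more can be done
None
```

I scanned the seam from the green dot to the red dot at about 3 cm/s, 2 cm above the wood, and handed the job in with the wand held still at 45° and its tip 10 cm above the red dot, about 22 s in.

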